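# Put the finishing kit away in its fitted holders

### The arm

A 6-joint arm with a two-finger parallel gripper is mounted at the origin on a cart in front of the work surface, level with it; the furniture and walls round the work are solid. World frame = base frame: x ahead of the robot, y to its left, z up, the work surface at z = 0. Lengths are in m, angles in degrees, forces in N, time in s.
With the tool pointing down it reaches from about 0.15 to 0.775 m from the base axis. Payload 6.1 kg.
Tool frame: the origin (TCP) lies at the very end of the fingers, on their centre line; the grasp point (between the pads) lies 19 mm behind it; z points along the fingers, y is the line along which they close (so a half turn about z gives the same grasp; the last joint's range is limited). The gripper opens to 85 mm and grips with 20 to 120 N. Pads are 22 mm wide; open, the fingers measure 114 mm over their backs; the gripper's body (76 mm by 85 mm) begins 54 mm behind the grasp point. The pads swing forward as they close: fully open they stand 13 mm farther back than shut.
Start: joints at [-68.468, 7.208, -2.269, 80.523, 0, 90], TCP at [0.193, -0.488, 0.231] pointing down, gripper open.
Joint ranges: [-155.77, 155.77], [-54.66, 111.73], [-72.52, 77.12], [-102.08, 115.82], [-83.92, 84.16], [-180, 180]. Speed limits (degrees/s): [136.94, 136.94, 172.46, 180, 180, 180].

### API

Orientations are given as [roll, pitch, yaw] about the fixed x, y, z axes, in that order (R = Rz(yaw) Ry(pitch) Rx(roll)).
In Python, from workcell import robot gives the robot as it stands.
- The arm moves only by the tool arm_command, never from a script. Its argument "series" is a list of rows, each a list of 7 numbers: the opening, from 0 (shut) to 1 (fully open), then the shift along the tool's x, y, z in cm, then the turn, a rotation vector about the tool's x, y, z in rad. A call has 1 to 12 rows; each row shifts and turns the commanded pose from where the row before left it, along the tool's axes as they then stand; what a row does not reach is not made up. A row lasts 1/10 s, in which the tool goes at most 50 mm and 8.59 degrees, less where a joint would pass 70% of its speed; a pose out of reach is approached as far as the arm can. A call is refused whole if a number of a shift passes 5 or a number of a turn 0.15, either way. A call with a gripper value outside its range is refused whole. The fingers move at their own pace and stop on an object; the grip force is fixed at half the most. Time passes only in rows, so rows that do not move let the fingers close. It gives the time, the measured TCP pose, the force, the opening and the grip force at its end, in the units of the state.
- robot.get_state(): the state, without advancing time (a new reading comes with each control period).
- robot.get_image(name): name is "scene" or "top"; returns a dict with "frame" (384x512x3 uint8, blue, green, red), "K" (3x3 intrinsics, pixels), "rvec" (rotation vector, rad) and "tvec" (3), from world to camera coordinates, as OpenCV has them. Camera axes: x right, y down, z forward; pixel columns grow to the right and rows downward; lengths in m; the calibration is good to about 2 mm. A picture is of the moment at which its call begins. There is no depth.
- robot.sign_off(): hands the job in; it is judged then, once.
The state is a dict: "clock": time; "joint_positions": joint angles; "joint_vel": joint speeds; "tau": joint torques, N m; "tool_pos": TCP position; "ee_rot": TCP orientation; "wrist_force": force on the tool from outside, world axes, zero at the start; "torque": the same for the moment, N m; "gripper_width": finger opening in m; "finger_force": force on a finger pad.
Only numpy, scipy, OpenCV 4.12 (cv2) and the standard library are available. Lean on these libraries where they do the work, as an engineer would, in place of code of your own. Each camera call takes 0.05 s, during which the arm holds its last target. There are 200 camera calls.

### The job

Put the finishing kit away: set the cork sanding block, the long wooden block, the bar of wax and the small round tin each into the plywood holder whose recess matches its shape and size. Each must lie flat on the floor of its own recess, the same way up as it is now, and the screwdriver and pencil at the back of the bench are to be left alone.

Things in the scene. Friction and masses are not known exactly. Their poses are not given: they have to be found in the camera images.
- cork: Light brown cork sanding block, plain brick shape, 110 x 60 x 35 mm (length, width, height). Origin: centre of the underside; x along its length, y along its width, z up. Loose on the bench.
- block: Long narrow dark reddish-brown wooden block, 130 x 40 x 20 mm (length, width, height). Origin: centre of the underside; x along its length, y along its width, z up. Loose on the bench.
- wax: Bar of green wax, plain brick shape, 70 x 42 x 20 mm (length, width, height). Origin: centre of the underside; x along its length, y along its width, z up. Loose on the bench.
- tin: Small closed round aluminium tin standing upright: body 56 mm across, lid 58 mm across (the lid is the upper 14 mm), 36 mm high. Origin: centre of the underside; z up along its axis. Loose on the bench.
- holder_cork: A flat plywood holder board, fixed to the bench, 9 mm thick, 138 x 88 mm, with one 126 x 76 mm rectangular recess lined with grey felt, 6 mm deep (recess floor 3 mm above the bench). Origin: centre of the board on its underside, at bench level; the recess is centred on it; x along the recess's long side, y along its short side, z up. The widest rectangular recess; for the cork block, 8 mm free all round.
- holder_block: A flat plywood holder board, fixed to the bench, 9 mm thick, 158 x 68 mm, with one 146 x 56 mm rectangular recess lined with grey felt, 6 mm deep (recess floor 3 mm above the bench). Origin: centre of the board on its underside, at bench level; the recess is centred on it; x along the recess's long side, y along its short side, z up. The longest recess; for the long wooden block, 8 mm free all round.
- holder_wax: A flat plywood holder board, fixed to the bench, 9 mm thick, 98 x 70 mm, with one 86 x 58 mm rectangular recess lined with grey felt, 6 mm deep (recess floor 3 mm above the bench). Origin: centre of the board on its underside, at bench level; the recess is centred on it; x along the recess's long side, y along its short side, z up. The smallest rectangular recess; for the wax bar, 8 mm free all round.
- holder_tin: A flat plywood holder board, fixed to the bench, 9 mm thick, 90 x 90 mm, with one round, 74 mm wide recess lined with grey felt, 6 mm deep (recess floor 3 mm above the bench). Origin: centre of the board on its underside, at bench level; the recess is centred on it; z up. The only round recess; for the tin, 8 mm free all round.
- screwdriver_1: Bystander: yellow-handled screwdriver, 175 x 28 x 27 mm, lying loose towards the back of the bench beyond the work; leave it alone. Origin: centre of its underside.
- pencil: Bystander: red pencil, 173 x 8 x 7 mm, lying loose towards the back of the bench beyond the work; leave it alone. Origin: centre of its underside. (Keep the arm clear of the solid room to the left: a door post at about y = 0.65 m and beyond, and a fuse box over the left end of the bench, at about y = 0.47 m and beyond and from 0.36 m above the bench top upwards.)
There are look-alikes about, which are no part of the job. Several things have the shape of the tin; the one meant has the colours described above.

How it is judged (in metres and radians):
At the end, for the whole second after the job is handed in: Each of the four things rests flat (tilt under 0.05 rad), right way up and still in its own recess: centre within 13.5 mm of the recess centre, underside less than 1.8 mm above the recess floor, and the three oblong things turned to within 0.3 rad of their recess (either way round) (horizontal distance between cork and holder_cork below 0.0135 m and z of cork in the frame of holder_cork between 0.001 and 0.0048 m and angle between each of cork, block, wax, tin's own z axis and vertical below 0.05 rad and linear speed of each of cork, block, wax, tin below 0.02 m/s and angular speed of each of cork, block, wax, tin below 0.2 rad/s and angle between the x axis of cork and the x axis of holder_cork, either way round below 0.3 rad and horizontal distance between block and holder_block below 0.0135 m and z of block in the frame of holder_block between 0.001 and 0.0048 m and angle between the x axis of block and the x axis of holder_block, either way round below 0.3 rad and horizontal distance between wax and holder_wax below 0.0135 m and z of wax in the frame of holder_wax between 0.001 and 0.0048 m and angle between the x axis of wax and the x axis of holder_wax, either way round below 0.3 rad and horizontal distance between tin and holder_tin below 0.0135 m and z of tin in the frame of holder_tin between 0.001 and 0.0048 m); the robot touches nothing.
It fails at once if The yellow-handled screwdriver lying along the back of the bench is moved more than 30 mm (distance of screwdriver_1 from where it was at the start of the episode above 0.03 m).
It fails at once if The red pencil lying along the back of the bench is moved more than 30 mm (distance of pencil from where it was at the start of the episode above 0.03 m).
It also fails if it takes over 99 s, if anything falls off the work surface, if the arm or the gripper's body presses on something with over 40 N, if the wrist force passes 120 N, or if a joint passes its speed limit or range.

## Working session

There is one attempt and no reset: what is moved stays moved. The work goes in short steps, Python scripts to look and compute and a tool call to move; the robot and the scene stay as the last step left them, time stands still between calls to the robot, and variables do not carry over. Pictures are saved under pics/ and viewed, at most 14 in all, crops included, and the job is handed in when it is done.

Besides the shell and the picture viewer there is one more tool, called after "Request:" in YAML: its name, and indented under it one key for each argument. arm_command: Moves the arm, as the interface text tells. Its arguments: {"type":"object","properties":{"series":{"type":"array","items":{"type":"array","items":{"type":"number"}}}},"required":["series"]}

```bash
mkdir -p pics; ls
python3 - <<'E'
from workcell import robot
import cv2,numpy as np,pickle
for n in("scene","top"):
    d=robot.get_image(n);pickle.dump(d,open(f'pics/{n}0.pkl','wb'))
    cv2.imwrite(f'pics/{n}0.png',cv2.resize(d['frame'],(800,600),interpolation=cv2.INTER_CUBIC))
    R=cv2.Rodrigues(np.array(d['rvec']))[0];print(n,np.array(d['K']).tolist(),-R.T@np.array(d['tvec']).ravel())
print(robot.get_state())
E
```

```text
pics
scene [[441.78704468484, 0.0, 253.25341124409405], [0.0, 441.78704468484, 191.7145581874341], [0.0, 0.0, 1.0]] [0.14985418 0.83853949 0.73082687]
top [[381.7567393220198, 0.0, 249.13303428551924], [0.0, 381.7567393220198, 187.34211558712673], [0.0, 0.0, 1.0]] [ 0.54451987 -0.07108393  0.97037258]
{'clock': 0.1, 'joint_positions': array([-6.84681161e+01,  7.23809874e+00, -2.32078232e+00,  8.05225235e+01,
        4.42661042e-04,  8.99995250e+01]), 'joint_vel': array([-0.00548026,  0.00646298, -0.05186942,  0.03104118,  0.108931  ,
       -0.08901385]), 'tau': array([ 1.11463520e-03, -4.36903846e+01,  3.53606200e+01,  1.36099380e-02,
        6.60274395e-06,  9.66601135e-06]), 'tool_pos': array([ 0.19255493, -0.48802635,  0.23060241]), 'ee_rot': array([-1.79918595e+02, -4.43335472e-04,  2.15323582e+01]), 'wrist_force': array([-0.24226313, -0.18426356, -0.53545956]), 'torque': array([ 0.04998502, -0.00479754,  0.00738618]), 'finger_force': 0.0, 'gripper_width': 0.0852784401689089}
```

View pics/top0.png

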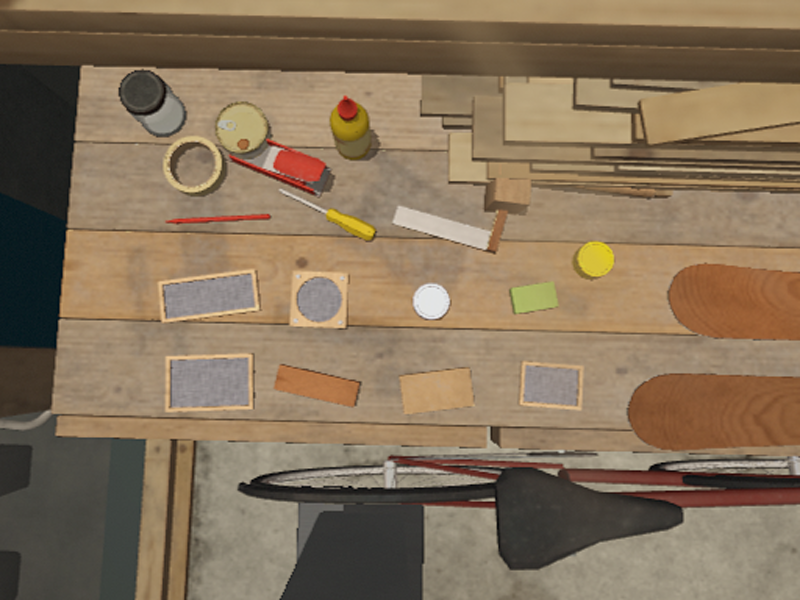

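View pics/scene0.png

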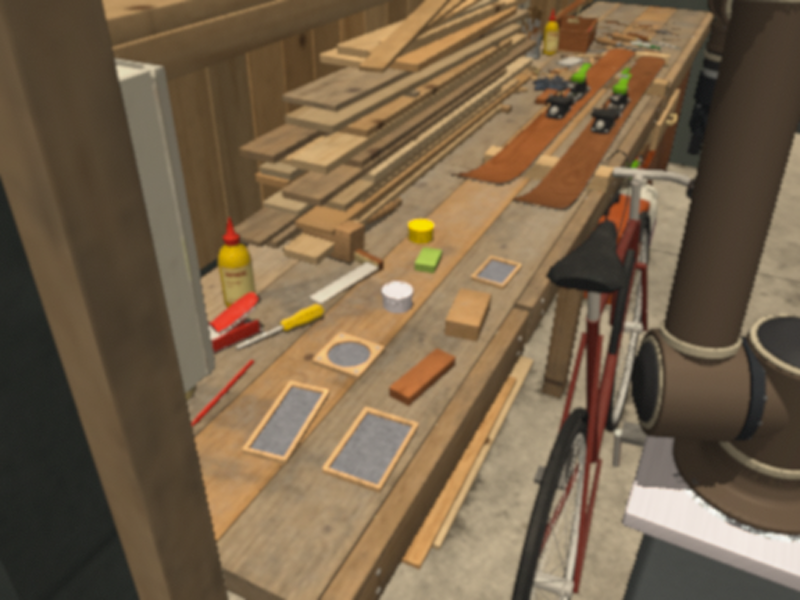

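The top view shows, in 800x600 pixels:
- **Things to move:** cork (436,390), block (318,385), wax (534,298), silver tin (432,301).
- **Holders:** cork (210,382), block (209,296), tin (320,299), wax (551,386).
- **Tin look-alikes:** yellow tin (595,259), gold open can (242,127), tape ring (193,165). I choose the aluminium one at (432,301).

Next I'll measure by fitting outlines.

```bash
cat > fit.py <<'E'
import cv2,numpy as np
from scipy.optimize import minimize
from scipy.spatial.transform import Rotation
S=4
def proj(P,d): return cv2.projectPoints(np.float64(P),np.float64(d['rvec']),np.float64(d['tvec']),np.float64(d['K']),None)[0][:,0]
def world(uv,z,d):
    R=cv2.Rodrigues(np.float64(d['rvec']))[0];t=np.float64(d['tvec']).ravel();c=-R.T@t
    r=R.T@np.linalg.solve(np.float64(d['K']),[uv[0],uv[1],1]);return c+r*(z-c[2])/r[2]
def shape(L,W):
    if W: return np.array([[1,1],[1,-1],[-1,-1],[-1,1]])*[L/2,W/2]
    a=np.linspace(0,2*np.pi,40);return np.c_[np.cos(a),np.sin(a)]*L/2
def poly(p,L,W,z,d):
    c,s=np.cos(p[2]),np.sin(p[2]);q=shape(L,W)@np.array([[c,s],[-s,c]])+p[:2]
    return proj(np.c_[q,np.full(len(q),z)],d)
def render(p,kind,L,W,z0,z1,d,sh):
    a,b=[poly(p,L,W,z,d)*S+(S-1)/2 for z in(z0,z1)]
    m=np.zeros(sh,np.uint8)
    f=lambda pts:cv2.fillConvexPoly(np.zeros(sh,np.uint8),np.round(pts*16).astype(np.int32),1,shift=4)
    if kind=='box': return f(cv2.convexHull(np.float32(np.r_[a,b]))[:,0])
    return f(a)&f(b)
def mask(d,seed,tol):
    im=cv2.cvtColor(cv2.resize(d['frame'],None,fx=S,fy=S,interpolation=cv2.INTER_CUBIC),cv2.COLOR_BGR2LAB).astype(float)
    u,v=[int(x*S) for x in seed];ref=np.median(im[v-12:v+13,u-12:u+13].reshape(-1,3),0)
    e=np.sqrt((((im-ref)*[.4,1,1])**2).sum(2))
    m=(e<tol).astype(np.uint8);m=cv2.morphologyEx(m,cv2.MORPH_OPEN,np.ones((5,5)))
    m=cv2.morphologyEx(m,cv2.MORPH_CLOSE,np.ones((9,9)))
    _,l=cv2.connectedComponents(m);m=(l==l[v,u]).astype(np.uint8)
    return m
def fit(d,seed,kind,L,W,z0,z1,tol,yaw=None):
    m=mask(d,seed,tol);r=cv2.minAreaRect(cv2.findContours(m,0,2)[0][0])
    box=cv2.boxPoints(r)/S;w=[world(q,z1,d)[:2] for q in box]
    e=[w[1]-w[0],w[2]-w[1]];l=max(e,key=np.linalg.norm)
    p0=np.r_[np.mean(w,0),np.arctan2(l[1],l[0])]
    f=lambda q:float((render(q*[1,1,10],kind,L,W,z0,z1,d,m.shape)^m).sum())/m.sum()
    q0=p0/[1,1,10]
    for _ in range(2):
        o=minimize(f,q0,method='Nelder-Mead',options=dict(initial_simplex=q0+np.array([[0,0,0],[.006,0,0],[0,.006,0],[0,0,.01]]),xatol=1e-5,fatol=1e-5));q0=o.x
    return o.x*[1,1,10],o.fun,m
E
cat > m1.py <<'E'
from fit import *;import pickle
k=512/800
d=pickle.load(open('pics/top0.pkl','rb'))
T=dict(cork=((436,390),'box',.11,.06,0,.035,14),block=((318,385),'box',.13,.04,0,.02,16),wax=((534,298),'box',.07,.042,0,.02,20),
tin=((432,301),'box',.058,0,.022,.036,16),h_cork=((210,382),'rec',.126,.076,.003,.009,12),h_block=((209,296),'rec',.146,.056,.003,.009,12),
h_wax=((551,386),'rec',.086,.058,.003,.009,12),h_tin=((320,299),'rec',.074,0,.003,.009,12))
im=cv2.resize(d['frame'],None,fx=S,fy=S,interpolation=cv2.INTER_CUBIC)
for n,(s,kind,L,W,a,b,tol) in T.items():
    p,e,m=fit(d,np.array(s)*k,kind,L,W,a,b,tol)
    yaw=(np.degrees(p[2])+90)%180-90
    print(n,p[:2].round(4),round(yaw,1),'err',round(e,3))
    for mm,c in((m,(255,0,255)),(render(p,kind,L,W,a,b,d,m.shape),(0,255,0))):
        cv2.drawContours(im,cv2.findContours(mm,0,2)[0],-1,c,1)
cv2.imwrite('pics/fit0.png',cv2.resize(im[640:1080,380:1560],(800,298),interpolation=cv2.INTER_AREA))
E
python3 m1.py
```

```text
cork [ 0.6579 -0.0459] 42.6 err 0.971
block [0.4984 0.0451] 79.1 err 0.065
wax [ 0.6486 -0.3014] -79.1 err 0.075
tin [ 0.6368 -0.1338] -82.7 err 0.11
h_cork [0.4983 0.2172] -86.3 err 0.049
h_block [0.6384 0.2255] -80.7 err 0.052
h_wax [ 0.5082 -0.3296] 86.3 err 0.03
h_tin [0.6373 0.0461] 47.8 err 0.059
```

View pics/fit0.png

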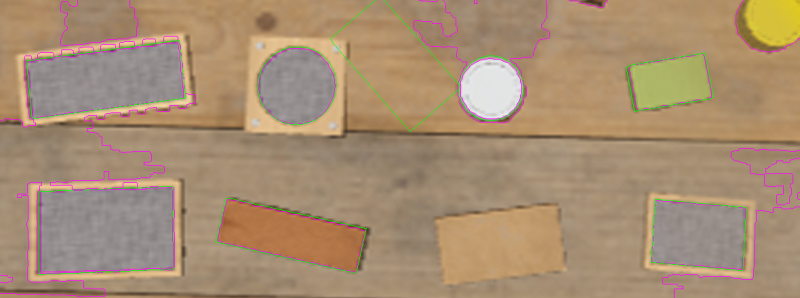

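The crop shows the silver-lidded tin at crop (491,89), well apart from the yellow one at (770,15), so the choice holds. The fits are good for everything except the cork, which blends with the bench. I'll take it from its corners and turn the tool meanwhile.

Request:
arm_command:
  series:
    - [1, 0, 0, 0, 0, 0, -0.14]
    - [1, 0, 0, 0, 0, 0, -0.14]
    - [1, 0, 0, 0, 0, 0, -0.14]
    - [1, 0, 0, 0, 0, 0, -0.14]
    - [1, 0, 0, 0, 0, 0, -0.14]
    - [1, 0, 0, 0, 0, 0, -0.14]
    - [1, 0, 0, 0, 0, 0, -0.14]
    - [1, 0, 0, 0, 0, 0, -0.14]
    - [1, 0, 0, 0, 0, 0, -0.14]
    - [1, 0, 0, 0, 0, 0, -0.126]

```text
clock: 1.1
tool_pos: [0.1926, -0.4881, 0.2308]
ee_rot: [-180.0, -0.1, 101.3]
wrist_force: [-0.1, -0.6, -0.4]
gripper_width: 0.0853
finger_force: 0.0
```

```bash
cat > go.py <<'E'
import sys,numpy as np
from workcell import robot
# usage: go.py x y z yaw -> remaining move in tool axes (cm, rad) if the turn is made LAST
def rem(x,y,z,yaw):
    s=robot.get_state();p=s['tool_pos'];a=np.radians(s['ee_rot'][2]);d=(np.array([x,y,z])-p)*100
    dy=(yaw-s['ee_rot'][2]+90)%180-90
    print('at',p.round(4),s['ee_rot'].round(1),'w',round(s['gripper_width'],4),'F',round(s['finger_force'],1),s['wrist_force'].round(1),'t',s['clock'],
     '\n shift cm',[round(float(v),2) for v in(np.cos(a)*d[0]+np.sin(a)*d[1],np.sin(a)*d[0]-np.cos(a)*d[1],-d[2])],'turn z',round(-np.radians(dy),3))
if __name__=='__main__': rem(*map(float,sys.argv[1:]))
E
python3 - <<'E'
from fit import *;import pickle
d=pickle.load(open('pics/top0.pkl','rb'))
c=np.array([(436,219),(556,204),(566,270),(447,285)])*1.475+[380,640]
w=np.array([world((q-1.5)/S,.035,d)[:2] for q in c]);print(w.round(4),w.mean(0),[np.linalg.norm(w[i]-w[i-1]).round(4) for i in range(4)])
e=w[1]-w[0]+w[2]-w[3];print(np.degrees(np.arctan2(e[1],e[0])))
E
python3 go.py .6486 -.3014 .12 100.9
```

```text
[[ 0.5173 -0.0867]
 [ 0.5334 -0.194 ]
 [ 0.4753 -0.2035]
 [ 0.4594 -0.0979]] [ 0.49633252 -0.14553271] [np.float64(0.059), np.float64(0.1084), np.float64(0.0589), np.float64(0.1068)]
-81.45960289194548
at [ 0.1926 -0.4881  0.2308] [-1.800e+02 -1.000e-01  1.013e+02] w 0.0853 F 0.0 [-0.1 -0.6 -0.4] t 1.1 
 shift cm [9.41, 48.37, 11.08] turn z 0.006
```

Cork is at (0.496, -0.146) with yaw 98.5°. Now to the wax.

Request:
arm_command:
  series:
    - [1, 0.78, 4.03, 0.9, 0, 0, 0]
    - [1, 0.78, 4.03, 0.9, 0, 0, 0]
    - [1, 0.78, 4.03, 0.9, 0, 0, 0]
    - [1, 0.78, 4.03, 0.9, 0, 0, 0]
    - [1, 0.78, 4.03, 0.9, 0, 0, 0]
    - [1, 0.78, 4.03, 0.9, 0, 0, 0]
    - [1, 0.78, 4.03, 0.9, 0, 0, 0]
    - [1, 0.78, 4.03, 0.9, 0, 0, 0]
    - [1, 0.78, 4.03, 0.9, 0, 0, 0]
    - [1, 0.78, 4.03, 0.9, 0, 0, 0]
    - [1, 0.78, 4.03, 0.9, 0, 0, 0]
    - [1, 0, 0, 0, 0, 0, 0]

```text
clock: 2.3
tool_pos: [0.6147, -0.317, 0.1287]
ee_rot: [-179.9, -0.2, 101.2]
wrist_force: [0.1, -0.6, -0.2]
gripper_width: 0.0856
finger_force: 0.0
```

```bash
python3 go.py .6486 -.3014 .005 100.9
```

```text
at [ 0.6147 -0.317   0.1287] [-179.9   -0.2  101.2] w 0.0856 F 0.0 [ 0.1 -0.6 -0.2] t 2.3 
 shift cm [0.87, 3.63, 12.37] turn z 0.005
```

Request:
arm_command:
  series:
    - [1, 0.43, 1.8, 0, 0, 0, 0]
    - [1, 0.43, 1.8, 0, 0, 0, 0]
    - [1, 0, 0, 2.5, 0, 0, 0]
    - [1, 0, 0, 2.5, 0, 0, 0]
    - [1, 0, 0, 2.5, 0, 0, 0]
    - [1, 0, 0, 0, 0, 0, 0]

```text
clock: 2.9
tool_pos: [0.6424, -0.3038, 0.0528]
ee_rot: [-179.6, -0.3, 100.9]
wrist_force: [-1.2, 0.5, -0.0]
gripper_width: 0.0853
finger_force: 0.0
```

```bash
cat > snap.py <<'E'
import sys,cv2
from workcell import robot
n,x,y,w,h,o=sys.argv[1],*map(int,sys.argv[2:6]),sys.argv[6]   # crop in 800x600 pixels
f=cv2.resize(robot.get_image(n)['frame'],(1600,1200),interpolation=cv2.INTER_CUBIC)[2*y:2*(y+h),2*x:2*(x+w)]
k=min(800/f.shape[1],600/f.shape[0]);cv2.imwrite(f'pics/{o}.png',cv2.resize(f,None,fx=k,fy=k))
E
python3 snap.py scene 340 200 220 165 wax1; python3 go.py .6486 -.3014 .005 100.9
```

```text
at [ 0.6434 -0.3043  0.0553] [-179.8   -0.2  100.9] w 0.0856 F 0.0 [ 0.8 -0.1  0.8] t 2.95 
 shift cm [0.19, 0.57, 5.03] turn z 0.0
```

View pics/wax1.png

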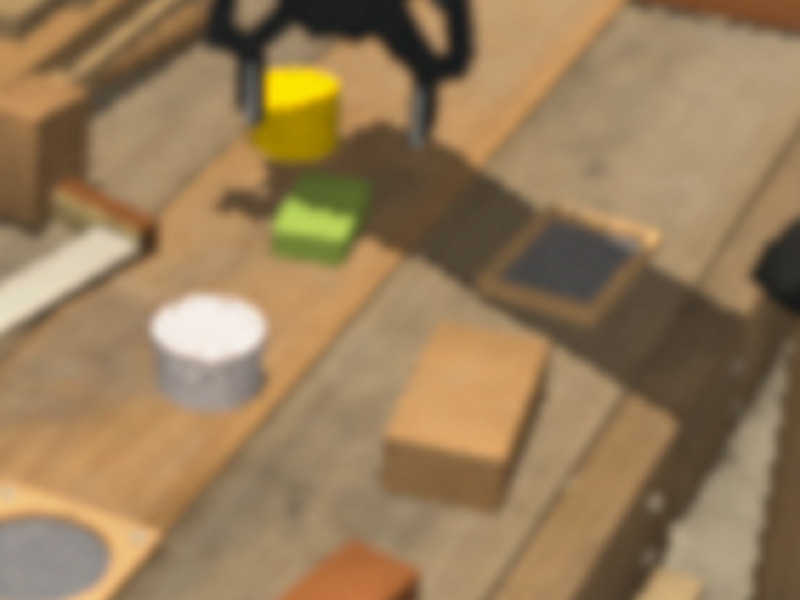

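The gripper hangs above the wax at crop (322,220) with its fingers either side of it, and the yellow tin is clear. Going down.

Request:
arm_command:
  series:
    - [1, 0.2, 0.5, 0, 0, 0, 0]
    - [1, 0, 0, 1.7, 0, 0, 0]
    - [1, 0, 0, 1.7, 0, 0, 0]
    - [1, 0, 0, 1.6, 0, 0, 0]
    - [1, 0, 0, 0, 0, 0, 0]
    - [1, 0, 0, 0, 0, 0, 0]

```text
clock: 3.55
tool_pos: [0.6507, -0.302, 0.0089]
ee_rot: [179.9, 0.1, 100.9]
wrist_force: [0.2, 0.3, 0.4]
gripper_width: 0.0856
finger_force: 0.0
```

```bash
python3 go.py .6486 -.3014 .005 100.9
```

```text
at [ 0.6507 -0.302   0.0089] [1.799e+02 1.000e-01 1.009e+02] w 0.0856 F 0.0 [0.2 0.3 0.4] t 3.55 
 shift cm [0.1, -0.19, 0.39] turn z 0.001
```

Lower the last bit and close.

Request:
arm_command:
  series:
    - [1, 0.1, -0.2, 0.4, 0, 0, 0]
    - [1, 0, 0, 0, 0, 0, 0]
    - [0, 0, 0, 0, 0, 0, 0]
    - [0, 0, 0, 0, 0, 0, 0]
    - [0, 0, 0, 0, 0, 0, 0]
    - [0, 0, 0, 0, 0, 0, 0]
    - [0, 0, 0, 0, 0, 0, 0]
    - [0, 0, 0, 0, 0, 0, 0]
    - [0, 0, 0, 0, 0, 0, 0]
    - [0, 0, 0, 0, 0, 0, 0]
    - [0, 0, 0, 0, 0, 0, 0]
    - [0, 0, 0, 0, 0, 0, 0]

```text
clock: 4.75
tool_pos: [0.6481, -0.3013, 0.0038]
ee_rot: [180.0, 0.0, 100.9]
wrist_force: [-0.7, -0.4, 5.1]
gripper_width: 0.0405
finger_force: 63.1
```

```bash
python3 go.py .508 -.33 .005 86.3
```

```text
at [ 0.6481 -0.3013  0.0038] [180.    0.  100.9] w 0.0405 F 63.1 [-0.7 -0.4  5.1] t 4.75 
 shift cm [-0.15, -14.3, -0.12] turn z 0.256
```

Gripped at 40.5 mm wide. Lift and carry.

Request:
arm_command:
  series:
    - [0, 0, 0, -1, 0, 0, 0]
    - [0, 0, 0, -2, 0, 0, 0]
    - [0, 0, 0, -2, 0, 0, 0]
    - [0, -0.03, -2.6, 0, 0, 0, 0.05]
    - [0, 0, -2.6, 0, 0, 0, 0.05]
    - [0, 0, -2.6, 0, 0, 0, 0.05]
    - [0, 0, -2.6, 0, 0, 0, 0.05]
    - [0, 0, -2.6, 0, 0, 0, 0.05]
    - [0, 0, 0, 0, 0, 0, 0]
    - [0, 0, 0, 0, 0, 0, 0]

```text
clock: 5.75
tool_pos: [0.5184, -0.3133, 0.0536]
ee_rot: [180.0, -0.0, 86.6]
wrist_force: [0.5, 0.3, -1.2]
gripper_width: 0.0407
finger_force: 62.5
```

```bash
python3 go.py .508 -.33 .012 86.3; python3 snap.py scene 400 190 180 135 wax2
```

```text
at [ 0.5184 -0.3133  0.0536] [180.   -0.   86.6] w 0.0407 F 62.5 [ 0.5  0.3 -1.2] t 5.75 
 shift cm [-1.73, -0.94, 4.16] turn z 0.005
```

View pics/wax2.png

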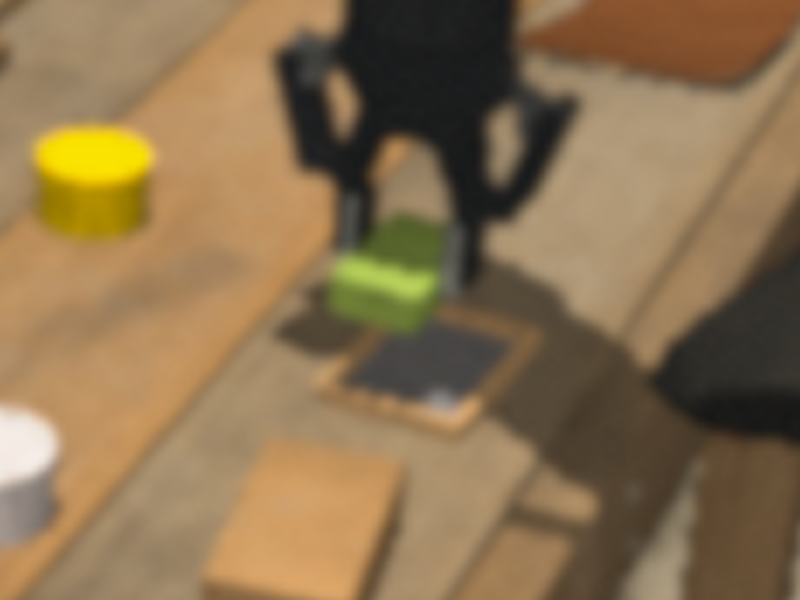

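The wax at crop (390,275) is held level, with the finger tips above its underside. Align and lower.

Request:
arm_command:
  series:
    - [0, -1.73, -0.95, 0, 0, 0, 0.005]
    - [0, 0, 0, 1.5, 0, 0, 0]
    - [0, 0, 0, 1.5, 0, 0, 0]
    - [0, 0, 0, 0.8, 0, 0, 0]
    - [0, 0, 0, 0, 0, 0, 0]
    - [0, 0, 0, 0, 0, 0, 0]

```text
clock: 6.4
tool_pos: [0.5087, -0.3299, 0.0154]
ee_rot: [-180.0, -0.0, 86.4]
wrist_force: [0.3, -0.2, -0.5]
gripper_width: 0.0405
finger_force: 62.5
```

```bash
python3 go.py .508 -.33 .009 86.3
```

```text
at [ 0.5087 -0.3299  0.0154] [-180.    -0.    86.4] w 0.0405 F 62.5 [ 0.3 -0.2 -0.5] t 6.4 
 shift cm [-0.02, -0.07, 0.64] turn z 0.001
```

Request:
arm_command:
  series:
    - [0, 0, -0.07, 0.4, 0, 0, 0]
    - [0, 0, 0, 0.2, 0, 0, 0]
    - [0, 0, 0, 0, 0, 0, 0]
    - [0, 0, 0, 0, 0, 0, 0]
    - [0.6, 0, 0, 0, 0, 0, 0]
    - [0.6, 0, 0, 0, 0, 0, 0]
    - [1, 0, 0, 0, 0, 0, 0]
    - [1, 0, 0, 0, 0, 0, 0]
    - [1, 0, 0, -3, 0, 0, 0]
    - [1, 0, 0, -3, 0, 0, 0]
    - [1, 0, 0, -3, 0, 0, 0]
    - [1, 0, 0, 0, 0, 0, 0]

```text
clock: 7.6
tool_pos: [0.5096, -0.3313, 0.1041]
ee_rot: [179.6, 0.2, 86.3]
wrist_force: [0.6, -0.8, -1.0]
gripper_width: 0.0852
finger_force: 0.0
```

```bash
python3 go.py .4963 -.1455 .10 98.5
```

```text
at [ 0.5096 -0.3313  0.1041] [179.6   0.2  86.3] w 0.0852 F 0.0 [ 0.6 -0.8 -1. ] t 7.6 
 shift cm [18.46, -2.51, 0.41] turn z -0.212
```

Request:
arm_command:
  series:
    - [1, 3.08, -0.42, 0, 0, 0, 0]
    - [1, 3.08, -0.42, 0, 0, 0, 0]
    - [1, 3.08, -0.42, 0, 0, 0, 0]
    - [1, 3.08, -0.42, 0, 0, 0, 0]
    - [1, 3.08, -0.42, 0, 0, 0, 0]
    - [1, 3.08, -0.42, 0, 0, 0, 0]
    - [1, 0, 0, 0, 0, 0, -0.106]
    - [1, 0, 0, 0, 0, 0, -0.106]
    - [1, 0, 0, 2, 0, 0, 0]
    - [1, 0, 0, 2, 0, 0, 0]
    - [1, 0, 0, 0, 0, 0, 0]
    - [1, 0, 0, 0, 0, 0, 0]

```text
clock: 8.8
tool_pos: [0.4936, -0.1437, 0.0589]
ee_rot: [-179.9, -0.0, 98.5]
wrist_force: [0.6, -0.4, -0.3]
gripper_width: 0.0856
finger_force: 0.0
```

```bash
python3 go.py .4963 -.1455 .01 98.5; python3 snap.py scene 380 190 200 150 cork1
```

```text
at [ 0.4936 -0.1437  0.0589] [-179.9   -0.    98.5] w 0.0856 F 0.0 [ 0.6 -0.4 -0.3] t 8.8 
 shift cm [-0.22, 0.24, 4.89] turn z -0.0
```

View pics/cork1.png

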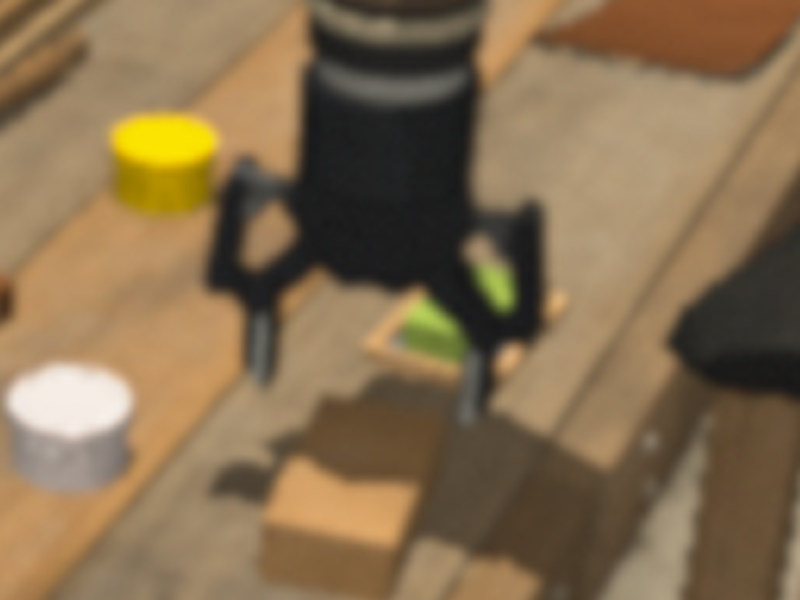

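The wax sits in its recess at crop (450,310). The open fingers straddle the cork at (345,500). Go down and grip.

Request:
arm_command:
  series:
    - [1, -0.2, 0.24, 0.6, 0, 0, 0]
    - [1, 0, 0, 1.2, 0, 0, 0]
    - [1, 0, 0, 1.5, 0, 0, 0]
    - [1, 0, 0, 1.5, 0, 0, 0]
    - [1, 0, 0, 0, 0, 0, 0]
    - [0, 0, 0, 0, 0, 0, 0]
    - [0, 0, 0, 0, 0, 0, 0]
    - [0, 0, 0, 0, 0, 0, 0]
    - [0, 0, 0, 0, 0, 0, 0]
    - [0, 0, 0, 0, 0, 0, 0]
    - [0, 0, 0, 0, 0, 0, 0]

```text
clock: 9.95
tool_pos: [0.4976, -0.1457, 0.0123]
ee_rot: [179.9, 0.0, 98.5]
wrist_force: [0.5, 0.0, 6.2]
gripper_width: 0.0586
finger_force: 66.2
```

```bash
python3 go.py .4983 .2172 .08 93.7
```

```text
at [ 0.4976 -0.1457  0.0123] [179.9   0.   98.5] w 0.0586 F 66.2 [0.5 0.  6.2] t 9.95 
 shift cm [35.89, 5.42, -6.77] turn z 0.083
```

Request:
arm_command:
  series:
    - [0, 0, 0, -2, 0, 0, 0]
    - [0, 0, 0, -2.5, 0, 0, 0]
    - [0, 0, 0, -2.5, 0, 0, 0]
    - [0, 3.99, 0.6, 0, 0, 0, 0]
    - [0, 3.99, 0.6, 0, 0, 0, 0]
    - [0, 3.99, 0.6, 0, 0, 0, 0]
    - [0, 3.99, 0.6, 0, 0, 0, 0]
    - [0, 3.99, 0.6, 0, 0, 0, 0]
    - [0, 3.99, 0.6, 0, 0, 0, 0]
    - [0, 3.99, 0.6, 0, 0, 0, 0]
    - [0, 3.99, 0.6, 0, 0, 0, 0]
    - [0, 3.99, 0.6, 0, 0, 0, 0.083]

```text
clock: 11.15
tool_pos: [0.4968, 0.2193, 0.0812]
ee_rot: [-180.0, 0.0, 93.6]
wrist_force: [0.1, 0.1, -2.0]
gripper_width: 0.0584
finger_force: 65.4
```

Request:
arm_command:
  series:
    - [0, 0, 0, 0, 0, 0, 0]
    - [0, 0, 0, 0, 0, 0, 0]

```text
clock: 11.35
tool_pos: [0.4968, 0.2183, 0.0809]
ee_rot: [-180.0, 0.0, 93.9]
wrist_force: [0.0, -0.3, -1.5]
gripper_width: 0.0586
finger_force: 65.4
```

```bash
python3 go.py .4983 .2172 .0165 93.7
```

```text
at [0.4968 0.2183 0.0809] [-180.     0.    93.9] w 0.0586 F 65.4 [ 0.  -0.3 -1.5] t 11.35 
 shift cm [-0.12, 0.15, 6.44] turn z 0.003
```

Request:
arm_command:
  series:
    - [0, -0.1, 0.15, 1.5, 0, 0, 0]
    - [0, 0, 0, 2, 0, 0, 0]
    - [0, 0, 0, 2, 0, 0, 0]
    - [0, 0, 0, 0.9, 0, 0, 0]
    - [0, 0, 0, 0, 0, 0, 0]
    - [0, 0, 0, 0, 0, 0, 0]
    - [0.75, 0, 0, 0, 0, 0, 0]
    - [1, 0, 0, 0, 0, 0, 0]
    - [1, 0, 0, 0, 0, 0, 0]
    - [1, 0, 0, 0, 0, 0, 0]
    - [1, 0, 0, -1.5, 0, 0, 0]
    - [1, 0, 0, -3, 0, 0, 0]

```text
clock: 12.55
tool_pos: [0.4971, 0.2161, 0.0606]
ee_rot: [-179.7, 0.1, 93.7]
wrist_force: [1.4, 0.1, 0.0]
gripper_width: 0.0856
finger_force: 0.0
```

Request:
arm_command:
  series:
    - [1, 0, 0, -3, 0, 0, 0]
    - [1, 0, 0, -1.5, 0, 0, 0]
    - [1, 0, 0, 0, 0, 0, 0]

```text
clock: 12.85
tool_pos: [0.5003, 0.2175, 0.1099]
ee_rot: [179.7, -0.1, 93.7]
wrist_force: [-0.0, 0.9, -0.2]
gripper_width: 0.0849
finger_force: 0.0
```

```bash
python3 go.py .4984 .0451 .08 79.1; python3 snap.py scene 220 300 260 195 cork2
```

```text
at [0.5003 0.2175 0.1099] [ 1.797e+02 -1.000e-01  9.370e+01] w 0.0849 F 0.0 [-0.   0.9 -0.2] t 12.85 
 shift cm [-17.19, -1.31, 2.99] turn z 0.255
```

View pics/cork2.png

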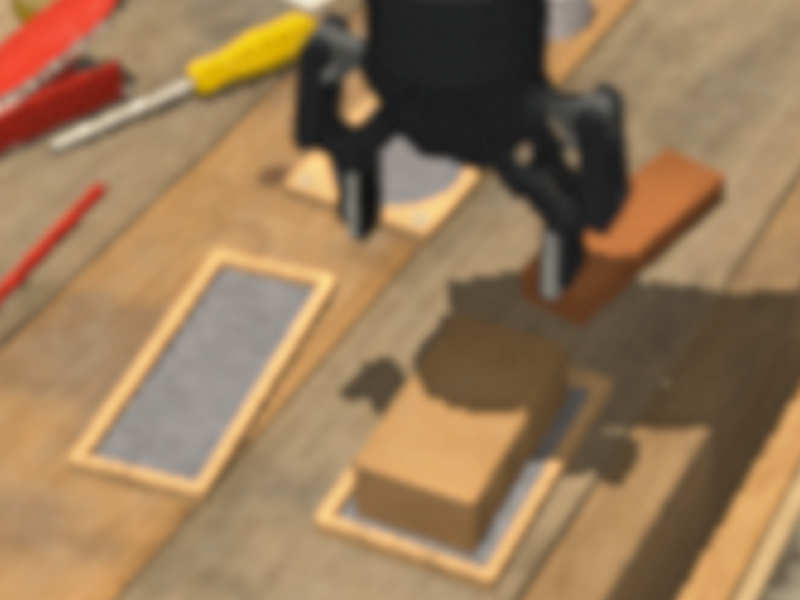

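The cork lies in its recess at crop (460,440); I'll measure it from above later. Now the block.

Request:
arm_command:
  series:
    - [1, -2.87, -0.22, 0, 0, 0, 0]
    - [1, -2.87, -0.22, 0, 0, 0, 0]
    - [1, -2.87, -0.22, 0, 0, 0, 0]
    - [1, -2.87, -0.22, 0, 0, 0, 0]
    - [1, -2.87, -0.22, 0, 0, 0, 0]
    - [1, -2.87, -0.22, 0, 0, 0, 0]
    - [1, 0, 0, 0, 0, 0, 0.128]
    - [1, 0, 0, 0, 0, 0, 0.128]
    - [1, 0, 0, 2.5, 0, 0, 0]
    - [1, 0, 0, 2.5, 0, 0, 0]
    - [1, 0, 0, 0, 0, 0, 0]
    - [1, 0, 0, 0, 0, 0, 0]

```text
clock: 14.1
tool_pos: [0.4957, 0.044, 0.0564]
ee_rot: [-179.8, 0.0, 79.1]
wrist_force: [-0.3, -0.7, 0.6]
gripper_width: 0.0852
finger_force: 0.0
```

```bash
python3 go.py .4984 .0451 .005 79.1
```

```text
at [0.4957 0.044  0.0564] [-179.8    0.    79.1] w 0.0852 F 0.0 [-0.3 -0.7  0.6] t 14.1 
 shift cm [0.16, 0.24, 5.14] turn z -0.001
```

Request:
arm_command:
  series:
    - [1, 0.15, 0.24, 0.6, 0, 0, 0]
    - [1, 0, 0, 1.5, 0, 0, 0]
    - [1, 0, 0, 1.5, 0, 0, 0]
    - [1, 0, 0, 1.5, 0, 0, 0]
    - [1, 0, 0, 0, 0, 0, 0]
    - [0, 0, 0, 0, 0, 0, 0]
    - [0, 0, 0, 0, 0, 0, 0]
    - [0, 0, 0, 0, 0, 0, 0]
    - [0, 0, 0, 0, 0, 0, 0]
    - [0, 0, 0, 0, 0, 0, 0]
    - [0, 0, 0, 0, 0, 0, 0]
    - [0, 0, 0, 0, 0, 0, 0]

```text
clock: 15.3
tool_pos: [0.5005, 0.0452, 0.0076]
ee_rot: [179.9, -0.0, 79.1]
wrist_force: [0.3, -0.9, 6.6]
gripper_width: 0.0381
finger_force: 61.7
```

```bash
python3 go.py .6384 .2255 .08 99.3
```

```text
at [0.5005 0.0452 0.0076] [179.9  -0.   79.1] w 0.0381 F 61.7 [ 0.3 -0.9  6.6] t 15.3 
 shift cm [20.32, 10.12, -7.24] turn z -0.353
```

Request:
arm_command:
  series:
    - [0, 0, 0, -2, 0, 0, 0]
    - [0, 0, 0, -2.5, 0, 0, 0]
    - [0, 0, 0, -2.5, 0, 0, 0]
    - [0, 3.39, 1.69, 0, 0, 0, 0]
    - [0, 3.39, 1.69, 0, 0, 0, 0]
    - [0, 3.39, 1.69, 0, 0, 0, 0]
    - [0, 3.39, 1.69, 0, 0, 0, 0]
    - [0, 3.39, 1.69, 0, 0, 0, 0]
    - [0, 3.39, 1.69, 0, 0, 0, 0]
    - [0, 0, 0, 0, 0, 0, -0.118]
    - [0, 0, 0, 0, 0, 0, -0.118]
    - [0, 0, 0, 0, 0, 0, -0.118]

```text
clock: 16.5
tool_pos: [0.6376, 0.226, 0.0758]
ee_rot: [-180.0, 0.0, 99.7]
wrist_force: [-0.1, 0.3, -0.6]
gripper_width: 0.0383
finger_force: 61.0
```

Request:
arm_command:
  series:
    - [0, 0, 0, 2, 0, 0, 0]
    - [0, 0, 0, 2, 0, 0, 0]
    - [0, 0, 0, 0, 0, 0, 0]
    - [0, 0, 0, 0, 0, 0, 0]

```text
clock: 16.9
tool_pos: [0.6373, 0.2254, 0.0362]
ee_rot: [-179.9, 0.0, 99.3]
wrist_force: [0.2, -0.2, -0.2]
gripper_width: 0.0382
finger_force: 61.0
```

```bash
python3 go.py .6384 .2255 .012 99.3; python3 snap.py scene 220 300 260 195 block2
```

```text
at [0.6373 0.2254 0.0362] [-179.9    0.    99.3] w 0.0382 F 61.0 [ 0.2 -0.2 -0.2] t 16.9 
 shift cm [-0.01, 0.11, 2.42] turn z 0.001
```

View pics/block2.png

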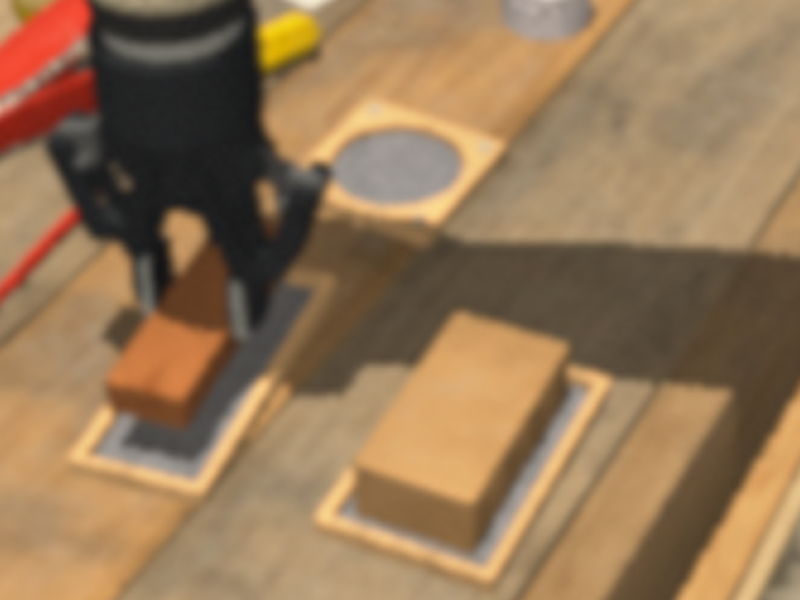

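The block at crop (180,365) hangs squarely over its recess. Lower and release.

Request:
arm_command:
  series:
    - [0, 0, 0.1, 1, 0, 0, 0]
    - [0, 0, 0, 1, 0, 0, 0]
    - [0, 0, 0, 0.4, 0, 0, 0]
    - [0, 0, 0, 0, 0, 0, 0]
    - [0, 0, 0, 0, 0, 0, 0]
    - [0.6, 0, 0, 0, 0, 0, 0]
    - [0.6, 0, 0, 0, 0, 0, 0]
    - [1, 0, 0, 0, 0, 0, 0]
    - [1, 0, 0, 0, 0, 0, 0]
    - [1, 0, 0, -2, 0, 0, 0]
    - [1, 0, 0, -4, 0, 0, 0]
    - [1, 0, 0, -4, 0, 0, 0]

```text
clock: 18.15
tool_pos: [0.6379, 0.2254, 0.1126]
ee_rot: [-179.9, 0.0, 99.3]
wrist_force: [-0.0, -0.2, 0.7]
gripper_width: 0.0852
finger_force: 0.0
```

Request:
arm_command:
  series:
    - [1, 0, 0, -1, 0, 0, 0]
    - [1, 0, 0, 0, 0, 0, 0]

```text
clock: 18.35
tool_pos: [0.64, 0.2261, 0.125]
ee_rot: [179.7, -0.0, 99.3]
wrist_force: [0.0, 1.0, -0.3]
gripper_width: 0.0853
finger_force: 0.0
```

```bash
python3 go.py .6368 -.1338 .10 90
```

```text
at [0.64   0.2261 0.125 ] [179.7  -0.   99.3] w 0.0853 F 0.0 [ 0.   1.  -0.3] t 18.35 
 shift cm [-35.47, -6.15, 2.5] turn z 0.163
```

Request:
arm_command:
  series:
    - [1, -3.94, -0.68, 0, 0, 0, 0]
    - [1, -3.94, -0.68, 0, 0, 0, 0]
    - [1, -3.94, -0.68, 0, 0, 0, 0]
    - [1, -3.94, -0.68, 0, 0, 0, 0]
    - [1, -3.94, -0.68, 0, 0, 0, 0]
    - [1, -3.94, -0.68, 0, 0, 0, 0]
    - [1, -3.94, -0.68, 0, 0, 0, 0]
    - [1, -3.94, -0.68, 0, 0, 0, 0]
    - [1, -3.94, -0.68, 0, 0, 0, 0]
    - [1, 0, 0, 3, 0, 0, 0.08]
    - [1, 0, 0, 3, 0, 0, 0.08]
    - [1, 0, 0, 0, 0, 0, 0]

```text
clock: 19.55
tool_pos: [0.6316, -0.1339, 0.0558]
ee_rot: [-179.4, -0.1, 90.1]
wrist_force: [-0.5, 1.0, -0.3]
gripper_width: 0.0853
finger_force: 0.0
```

Request:
arm_command:
  series:
    - [1, 0, 0, 0, 0, 0, 0]

```text
clock: 19.65
tool_pos: [0.6345, -0.1338, 0.0608]
ee_rot: [-179.8, -0.0, 90.3]
wrist_force: [0.8, -0.0, 1.0]
gripper_width: 0.085
finger_force: 0.0
```

```bash
python3 go.py .6368 -.1338 .01 90; python3 snap.py scene 320 190 200 150 tin1
```

```text
at [ 0.6345 -0.1338  0.0608] [-179.8   -0.    90.3] w 0.085 F 0.0 [ 0.8 -0.   1. ] t 19.65 
 shift cm [0.0, 0.23, 5.08] turn z 0.005
```

View pics/tin1.png

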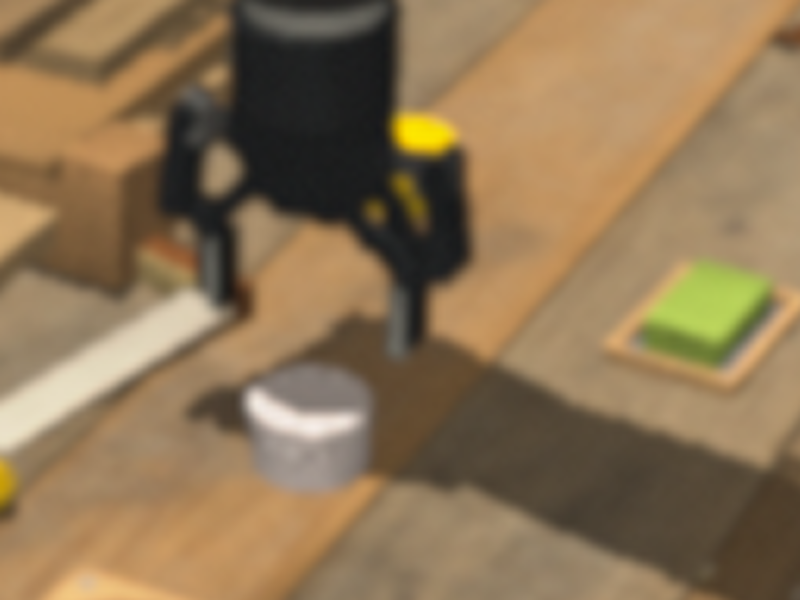

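The fingers straddle the tin at crop (310,425), with the saw at (230,310) clear of them. The wax is seated at (710,310). Descend and grip.

Request:
arm_command:
  series:
    - [1, 0, 0.2, 0.6, 0, 0, 0]
    - [1, 0, 0, 1.4, 0, 0, 0]
    - [1, 0, 0, 1.5, 0, 0, 0]
    - [1, 0, 0, 1.4, 0, 0, 0]
    - [1, 0, 0, 0, 0, 0, 0]
    - [0, 0, 0, 0, 0, 0, 0]
    - [0, 0, 0, 0, 0, 0, 0]
    - [0, 0, 0, 0, 0, 0, 0]
    - [0, 0, 0, 0, 0, 0, 0]
    - [0, 0, 0, 0, 0, 0, 0]
    - [0, 0, 0, 0, 0, 0, 0]
    - [0, 0, 0, 0, 0, 0, 0]

```text
clock: 20.9
tool_pos: [0.6385, -0.1343, 0.0143]
ee_rot: [179.9, 0.0, 90.2]
wrist_force: [-0.2, 0.5, 5.6]
gripper_width: 0.0557
finger_force: 64.2
```

```bash
python3 go.py .6373 .0461 .08 90
```

```text
at [ 0.6385 -0.1343  0.0143] [179.9   0.   90.2] w 0.0557 F 64.2 [-0.2  0.5  5.6] t 20.9 
 shift cm [18.04, -0.06, -6.57] turn z 0.003
```

Request:
arm_command:
  series:
    - [0, 0, 0, -1.5, 0, 0, 0]
    - [0, 0, 0, -2.5, 0, 0, 0]
    - [0, 0, 0, -2, 0, 0, 0]
    - [0, 3, 0, 0, 0, 0, 0]
    - [0, 3, 0, 0, 0, 0, 0]
    - [0, 3, 0, 0, 0, 0, 0]
    - [0, 3, 0, 0, 0, 0, 0]
    - [0, 3, 0, 0, 0, 0, 0]
    - [0, 3, 0, 0, 0, 0, 0]
    - [0, 0, 0, 3, 0, 0, 0]
    - [0, 0, 0, 0, 0, 0, 0]
    - [0, 0, 0, 0, 0, 0, 0]

```text
clock: 22.1
tool_pos: [0.6363, 0.0456, 0.0432]
ee_rot: [-179.9, 0.0, 90.2]
wrist_force: [-0.4, -0.6, -2.1]
gripper_width: 0.0553
finger_force: 64.2
```

```bash
python3 go.py .6373 .0461 .0185 90; python3 snap.py scene 250 230 220 165 tin2
```

```text
at [0.6363 0.0456 0.0432] [-179.9    0.    90.2] w 0.0553 F 64.2 [-0.4 -0.6 -2.1] t 22.1 
 shift cm [0.05, 0.1, 2.47] turn z 0.003
```

View pics/tin2.png

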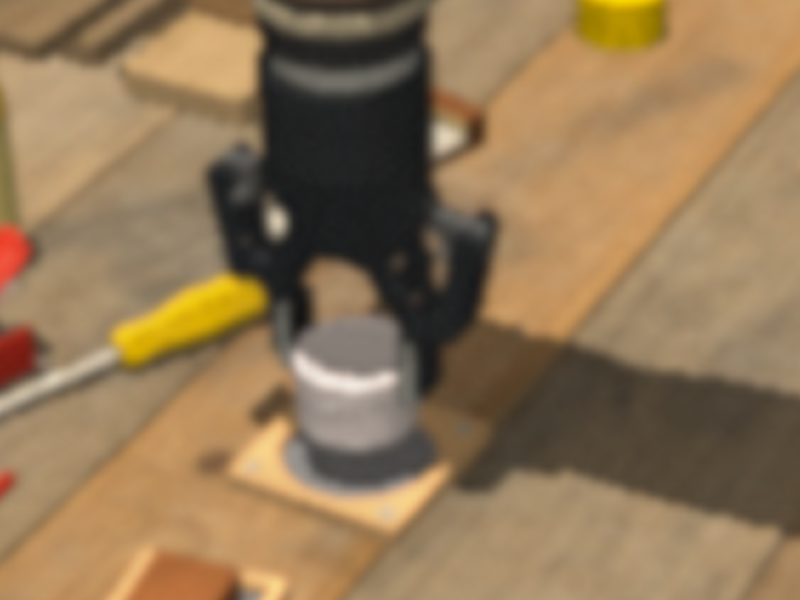

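The tin at crop (355,385) is upright and over the round recess. Lower and release.

Request:
arm_command:
  series:
    - [0, 0.05, 0.1, 1, 0, 0, 0]
    - [0, 0, 0, 1, 0, 0, 0]
    - [0, 0, 0, 0.45, 0, 0, 0]
    - [0, 0, 0, 0, 0, 0, 0]
    - [0, 0, 0, 0, 0, 0, 0]
    - [0.75, 0, 0, 0, 0, 0, 0]
    - [1, 0, 0, 0, 0, 0, 0]
    - [1, 0, 0, 0, 0, 0, 0]
    - [1, 0, 0, 0, 0, 0, 0]
    - [1, 0, 0, -2, 0, 0, 0]
    - [1, 0, 0, -4, 0, 0, 0]
    - [1, 0, 0, -4, 0, 0, 0]

```text
clock: 23.35
tool_pos: [0.6374, 0.0463, 0.1192]
ee_rot: [-179.9, 0.0, 90.2]
wrist_force: [0.6, -0.3, 0.2]
gripper_width: 0.085
finger_force: 0.0
```

```bash
python3 go.py .3 -.2 .25 90
```

```text
at [0.6374 0.0463 0.1192] [-179.9    0.    90.2] w 0.085 F 0.0 [ 0.6 -0.3  0.2] t 23.35 
 shift cm [-24.53, -33.82, -13.08] turn z 0.003
```

Clear the view, towards the robot's right.

Request:
arm_command:
  series:
    - [1, 0, 0, -3, 0, 0, 0]
    - [1, -2.2, -3, -1, 0, 0, 0]
    - [1, -2.2, -3, -1, 0, 0, 0]
    - [1, -2.2, -3, -1, 0, 0, 0]
    - [1, -2.2, -3, -1, 0, 0, 0]
    - [1, -2.2, -3, -1, 0, 0, 0]
    - [1, -2.2, -3, -1, 0, 0, 0]
    - [1, -2.2, -3, -1, 0, 0, 0]
    - [1, -2.2, -3, -1, 0, 0, 0]
    - [1, -2.2, -3, -1, 0, 0, 0]
    - [1, -3, -3, 0, 0, 0, 0]
    - [1, -3, -3, 0, 0, 0, 0]

```text
clock: 24.55
tool_pos: [0.3079, -0.2134, 0.2396]
ee_rot: [179.9, 0.1, 90.2]
wrist_force: [0.5, -1.3, 0.3]
gripper_width: 0.0857
finger_force: 0.0
```

Request:
arm_command:
  series:
    - [1, -4, 0, 0, 0, 0, 0]
    - [1, -4, 0, 0, 0, 0, 0]
    - [1, -4, 0, 0, 0, 0, 0]
    - [1, -4, 0, 0, 0, 0, 0]
    - [1, -4, 0, 0, 0, 0, 0]
    - [1, 0, 0, 0, 0, 0, 0]
    - [1, 0, 0, 0, 0, 0, 0]

```text
clock: 25.25
tool_pos: [0.3093, -0.413, 0.2383]
ee_rot: [-180.0, -0.1, 90.1]
wrist_force: [-0.2, 0.7, -0.8]
gripper_width: 0.0852
finger_force: 0.0
```

```bash
cat > chk.py <<'E'
from fit import *;import pickle
from workcell import robot
d=robot.get_image('top');pickle.dump(d,open('pics/top1.pkl','wb'))
im=cv2.resize(d['frame'],None,fx=S,fy=S,interpolation=cv2.INTER_CUBIC)
H=dict(cork=((.4983,.2172),-86.3,.11,.06,.038,45),block=((.6384,.2255),-80.7,.13,.04,.023,30),wax=((.5082,-.3296),86.3,.07,.042,.023,25),tin=((.6373,.0461),0,.058,0,.039,25))
for n,(c,a,L,W,z,tol) in H.items():
    s=proj([[*c,z]],d)[0]
    p,e,m=fit(d,s,'box',L,W,z-.014 if n=='tin' else .003,z,tol)
    print(n,'off mm',((p[:2]-c)*1000).round(1),'dyaw',((np.degrees(p[2])-a+90)%180-90).round(1),'err',round(e,3))
    cv2.polylines(im,[np.int32(poly([*c,np.radians(a)],L,W,z,d)*S+1.5)],True,(255,0,255),1)
    cv2.drawContours(im,cv2.findContours(render(p,'box',L,W,.003,z,d,m.shape),0,2)[0],-1,(0,255,0),1)
cv2.imwrite('pics/chk.png',cv2.resize(im[400:1080,380:1560],(800,461),interpolation=cv2.INTER_AREA))
s=robot.get_state();print(s['tool_pos'],s['clock'])
E
python3 chk.py
```

```text
cork off mm [ 184.  -319.5] dyaw -17.4 err 0.992
block off mm [  24.8 -307.2] dyaw -7.8 err 0.992
wax off mm [-0.2 -0.9] dyaw 0.1 err 0.071
tin off mm [2.1 1.5] dyaw -88.1 err 0.077
[ 0.3093771  -0.41226657  0.23865283] 25.3
```

View pics/chk.png

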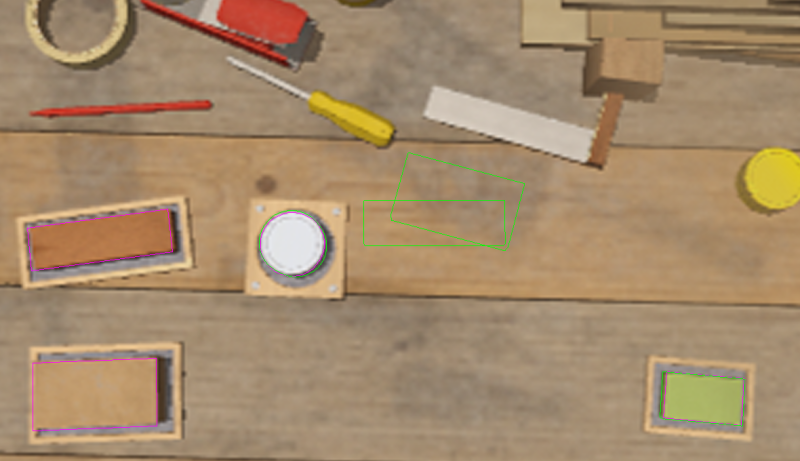

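All four lie in their recesses on the expected outlines: block at (100,240), tin (293,243), cork (95,395) and wax (703,398). The cork and block fits failed on colour, but their drawn target outlines coincide with them. The screwdriver and pencil look undisturbed.

```bash
python3 -c "
from workcell import robot
print(robot.sign_off())"
```

```text
the job is handed in; nothing more can be done
None
```

I put the cork, block, wax and tin into their matching recesses and handed the job in at about 25 s. I measured the wax and tin within 3 mm of centre, judged the cork and block by eye from above, did not touch the screwdriver or pencil, and got no verdict back.

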